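# Weigh out fixing nuts from the shared carousel

### The arm

A 6-joint arm with a two-finger parallel gripper is mounted at the origin on the work surface. World frame = base frame: x ahead of the robot, y to its left, z up, the work surface at z = 0. Lengths are in mm, angles in rad, forces in N, time in s.
With the tool pointing down it reaches from about 400 to 925 mm from the base axis. Payload 12.5 kg.
Tool frame: the origin (TCP) lies at the very end of the fingers, on their centre line; the grasp point (between the pads) lies 19 mm behind it; z points along the fingers, y is the direction in which the jaws open and shut (so a half turn about z gives the same grasp; the last joint's range is limited). The gripper opens to 95 mm and grips with 3 to 60 N. Pads are 20 mm wide; open, the fingers measure 119 mm over their backs; the gripper's body (75 mm by 180 mm) begins 59 mm behind the grasp point.
Start: joints at [-1.353, 0.491, 1.559, -0, 1.092, -0.106], TCP at [198.88, -592.531, 214.661] pointing down, gripper open.
Joint ranges: [-3.1, 3.1], [-0.84, 2.19], [0.05, 2.79], [-1.13, 4.28], [0.06, 2.93], [-2.69, 2.69]. Speed limits (rad/s): [2.22, 2.22, 2.79, 3.14, 3.14, 3.14].

### API

Orientations are given as [roll, pitch, yaw] about the fixed x, y, z axes, in that order (R = Rz(yaw) Ry(pitch) Rx(roll)).
In Python, from cell import env gives the robot as it stands.
- The arm moves only by the shell command python3 -m pendant 'ROWS'. ROWS is JSON, a list that holds one entry, the list of rows, each a list of 5 numbers: the opening, from 0 (shut) to 1 (fully open), then the shift along the tool's x, y, z in m, then the turn about the tool's z in rad. A call has exactly 8 rows; each row is the pose to reach, as a shift and turn from the pose commanded when the call began, along the tool's axes at that moment; what a row does not reach only later rows make up. A row lasts 1/10 s, in which the tool goes at most 50 mm and 8.59 degrees, less where a joint would pass 70% of its speed; a pose out of reach is approached as far as the arm can. A call with a gripper value outside its range is refused whole. The fingers move at their own pace and stop on an object; the grip force is fixed at half the most. Time passes only in rows, so rows that repeat a pose let the fingers close, or fill a call up. It gives the time, the measured TCP pose, the force and the opening at its end, in the units of the state.
- env.state(): the state, without advancing time (a new reading comes with each control period).
- env.read_camera(name): name is "scene" or "side" or "wrist"; returns a dict with "image" (384x512x3 uint8, blue, green, red), "range_z" (384x512 float32, mm along the optical axis (not along the pixel's ray), 0 where there is no reading), "fx", "fy", "cx", "cy" (pixels), "rvec" (rotation vector, rad) and "tvec" (3), from world to camera coordinates, as OpenCV has them; the wrist camera has in their place "tool_from_camera" (4x4, takes a point from camera to tool coordinates, whose origin is the TCP and whose axes are the flange's). Camera axes: x right, y down, z forward; pixel columns grow to the right and rows downward; lengths in mm; the calibration is good to about 2 mm. A picture is of the moment at which its call begins: read the wrist's pose just before it.
- env.job_done(): hands the job in, once; it reports no verdict.
The state is a dict: "t": time; "joints": joint angles; "qvel": joint speeds; "tau": joint torques, N m; "eef_pos": TCP position; "tcp_rot": TCP orientation; "ft_force": force on the tool from outside, world axes, zero at the start; "moment": the same for the moment, N m; "opening": opening from 0.0 (shut) to 1.0 (fully open).
Only numpy, scipy, OpenCV 4.12 (cv2) and the standard library are available. Lean on these libraries where they do the work, as an engineer would, in place of code of your own. Each camera call takes 0.05 s, during which the arm holds its last target. There are 200 camera calls.

### The job

Turn the nut carousel by its knob a quarter turn clockwise until it clicks in, so that the nut tray stands beside the scale. Then load nuts into the scale's pan until the dial's hand comes to rest inside the grey sector, and turn the carousel back home to its first click with every nut not weighed out still in its tray. Leave no nut lying anywhere else and do not disturb the brush pot, the paint jar or the granite sample.

Things in the scene. Friction and masses are not known exactly. Their poses are not given: they have to be found in the camera images.
- platter (a joint): Turn in rad of the nut carousel, a round wooden platter 350 mm across, top 22 mm above the bench. 0 = home detent (tray on the far side), 1.571 = quarter-turn detent; grows clockwise seen from above; range -0.2 to 1.77. It turns freely between the two; a sprung roller on the left pulls it in within about 0.08 of a detent and takes about 0.5 N m (4 N at the knob) to leave one.
- carousel_axis (a point): Centre of the carousel, at the level of the platter's top. Axes are those of the fixed base: +x is where the tray points at home; the base may be a little askew on the bench.
- platter_knob (a point): Centre of the top of the platter's upright round black knob, 22 mm in diameter, standing 50 mm above the platter 135 mm from its axis, on the opposite side to the tray. Pinch it from above to turn the platter. At home it is on the robot's side; at the quarter turn it is on the robot's left (+y).
- tray (a point): Middle of the floor of the nut tray on the platter (floor level with the platter's top). It turns with the platter: +x points outward from the axis, y is tangential. Inside 125 mm (x) by 190 mm (y), bounded by a lip only 5 mm high and 4 mm thick. At the quarter turn it is on the right of the axis, beside the scale.
- pan (a point): Middle of the floor of the scale's steel pan: inside 152 (x) by 162 mm (y), lip 5 mm high, 4 mm thick. The floor is about 64 mm above the bench when empty and sinks 2 mm per nut (22 mm at most). Axes as the scale, which may be a little askew: +x points from the pan to the dial, whose centre is 150 mm on; the dial housing, 60 mm high, begins 82 mm from this point.
- scale_hand (a joint): Angle in rad of the thin black hand of the scale's flat round white dial: 0 = empty, pointing along the scale's +x, growing clockwise seen from above, in proportion to the load on the pan. One nut turns it by about 0.5 rad (0.47 to 0.54). It settles within 1 s.
- scale_marker (a joint): Angle in rad, measured as for the hand, of the middle of the grey fan-shaped sector on the dial: the wanted weight. It differs from start to start (2.0 to 2.6) and stays put. The sector reaches 0.375 rad to either side of its middle, so some whole number of nuts always brings the hand into it.
- needle_tip (a point): Point near the tip of the dial's hand, 50 mm from the dial's centre.
- marker_mid (a point): Point on the middle line of the grey sector, 50 mm from the dial's centre.
- nut1: Loose plain steel hexagon nut, 34 mm across flats (39 mm across corners), 18 mm high, about 80 g (each differs by up to 8 %). Origin: centre of its underside; z is its bore's axis; its x axis and those at 60 degrees to it are square to a pair of flats. Starts in the tray; all six are there, or five and one absent.
- nut2: Loose plain steel hexagon nut, 34 mm across flats (39 mm across corners), 18 mm high, about 80 g (each differs by up to 8 %). Origin: centre of its underside; z is its bore's axis; its x axis and those at 60 degrees to it are square to a pair of flats. Starts in the tray; all six are there, or five and one absent.
- nut3: Loose plain steel hexagon nut, 34 mm across flats (39 mm across corners), 18 mm high, about 80 g (each differs by up to 8 %). Origin: centre of its underside; z is its bore's axis; its x axis and those at 60 degrees to it are square to a pair of flats. Starts in the tray; all six are there, or five and one absent.
- nut4: Loose plain steel hexagon nut, 34 mm across flats (39 mm across corners), 18 mm high, about 80 g (each differs by up to 8 %). Origin: centre of its underside; z is its bore's axis; its x axis and those at 60 degrees to it are square to a pair of flats. Starts in the tray; all six are there, or five and one absent.
- nut5: Loose plain steel hexagon nut, 34 mm across flats (39 mm across corners), 18 mm high, about 80 g (each differs by up to 8 %). Origin: centre of its underside; z is its bore's axis; its x axis and those at 60 degrees to it are square to a pair of flats. Starts in the tray; all six are there, or five and one absent.
- nut6: Loose plain steel hexagon nut, 34 mm across flats (39 mm across corners), 18 mm high, about 80 g (each differs by up to 8 %). Origin: centre of its underside; z is its bore's axis; its x axis and those at 60 degrees to it are square to a pair of flats. Starts in the tray; all six are there, or five and one absent.
- brush_pot: Bystander: white pot 66 mm wide, 90 mm high with brushes standing to 190 mm. Origin: centre of its underside.
- paint_jar: Bystander: paint jar 60 mm wide, 75 mm high. Origin: centre of its underside.
- granite_sample: Bystander: engraved black granite tile 80 x 80 x 14 mm lying on the bench. Origin: centre of its underside.
Things that resemble listed ones, but are neither listed nor needed, are in the scene too. What is shaped like the nut5 but brown is not meant. Leave any yellow look-alike of the nut3 alone.

How it is judged:
By the outcome, as a careful person would: the job done as asked, in the order asked, and still so for the second after the job is handed in, with the robot touching nothing.
Of nut1, nut2, nut3, nut4, nut5, nut6 only 5 to 6 are there at a start; the rules pass over those that are not, and their reading is None.
At some moment in a run one of nut1, nut2, nut3, nut4, nut5, nut6 may be knocked a few centimetres aside while the robot is not near it.
Once in a run the grip may slacken for a moment while it holds something.
It also fails if it takes over 208 s, if anything falls off the work surface, if the arm or the gripper's body presses on something with over 40 N, if the wrist force passes 120 N, or if a joint passes its speed limit or range.

## Working session

There is one attempt and no reset: what is moved stays moved. The work goes in short steps, Python scripts to look and compute and a shell command to move; the robot and the scene stay as the last step left them, time stands still between calls to the robot, and variables do not carry over. Pictures are saved under pics/ and viewed, about 12 in all and at most 16, crops included, and the job is handed in when it is done.

```bash
ls; mkdir -p pics
cat > h.py <<'E'
import numpy as np, cv2
from cell import env
from scipy.spatial.transform import Rotation as R
def cam(n):
    s=env.state(); c=env.read_camera(n); 
    if n=="wrist":
        T=np.eye(4); T[:3,:3]=R.from_euler('xyz',s['tcp_rot']).as_matrix(); T[:3,3]=s['eef_pos']
        c['W']=T@np.array(c['tool_from_camera'])
    else:
        M=np.eye(4); M[:3,:3]=cv2.Rodrigues(np.array(c['rvec'],float))[0]; M[:3,3]=np.ravel(c['tvec']); c['W']=np.linalg.inv(M)
    return c
def cloud(c):
    z=c['range_z']; v,u=np.mgrid[:384,:512]
    P=np.stack([(u-c['cx'])/c['fx']*z,(v-c['cy'])/c['fy']*z,z],-1)
    P=P@c['W'][:3,:3].T+c['W'][:3,3]; P[z==0]=np.nan
    return P
E
python3 - <<'E'
from h import *
s=env.state();print({k:np.round(v,3) for k,v in s.items()})
for n in("scene","side"):
    c=cam(n);cv2.imwrite(f"pics/{n}0.png",c['image']);np.savez(f"{n}0.npz",im=c['image'],P=cloud(c));print(c['W'][:3,3])
E
```

```text
pics
{'t': np.float64(0.0), 'joints': array([-1.353,  0.492,  1.559, -0.   ,  1.092, -0.106]), 'qvel': array([-0.001, -0.001, -0.   ,  0.001,  0.002, -0.002]), 'tau': array([-4.0000e-03, -6.1265e+01, -2.5818e+01,  6.9000e-02,  4.8000e-02,
       -0.0000e+00]), 'eef_pos': array([ 198.83 , -592.27 ,  214.059]), 'tcp_rot': array([-3.14 , -0.   ,  0.324]), 'ft_force': array([ 0.135, -0.258,  0.075]), 'moment': array([ 0.014,  0.014, -0.017]), 'opening': np.float64(0.999)}
[1350.34400595 -407.68592624 1251.35369745]
[151.37489981 888.85508198 623.67744994]
```

View pics/scene0.png

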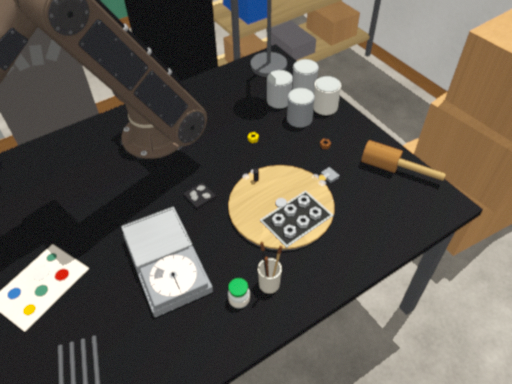

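View pics/side0.png

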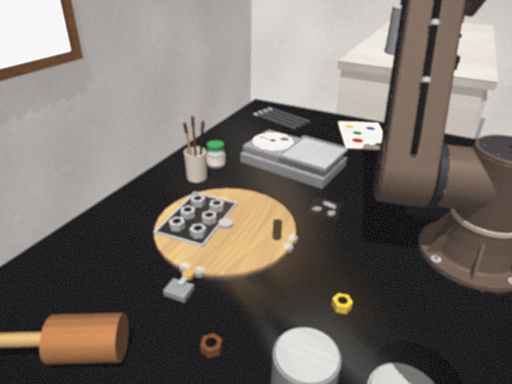

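Scene: carousel centred near (281,206), six grey nuts in the tray around (298,215), black knob (255,175), scale pan (155,237) and dial (173,277), pot (269,275), jar (238,293), granite (199,194). Things that could be mistaken for a tray nut: yellow nut (253,138) and brown nut (325,143). Both lie on the bench and are to be left alone.

```bash
cat > a.py <<'E'
from h import *
d=np.load("scene0.npz");P=d['P'];im=d['im']
for n,(u,v) in dict(ax=(270,200),knob=(255,171),yel=(253,138),brown=(325,143),gran=(199,194),pot=(269,275),jar=(238,285),dial=(173,277),pan=(155,237),mech=(331,174)).items(): print(n,np.round(P[v,u]))
m=(abs(P[...,2]-22)<4)&(im[...,2]>120)&(im[...,0]<150)
m&=(np.hypot(P[...,0]-P[206,281,0],P[...,1]-P[206,281,1])<260)
p=P[m]
c=cv2.minEnclosingCircle(p[:,:2].astype(np.float32));print("platter",c,len(p))
k=(abs(P[...,2]-72)<8)&(np.hypot(P[...,0]-c[0][0],P[...,1]-c[0][1])<165)&(np.hypot(P[...,0]-c[0][0],P[...,1]-c[0][1])>100)&(im.max(-1)<70)
print("knob",k.sum(),P[k].mean(0) if k.any() else 0, np.ptp(P[k],0) if k.any() else 0)
q=(P[...,2]>30)&(P[...,2]<60)&(np.hypot(P[...,0]-c[0][0],P[...,1]-c[0][1])<165)
n,l,s,ce=cv2.connectedComponentsWithStats(q.astype(np.uint8))
for i in range(1,n):
    if s[i,4]>8: print(ce[i].round(),s[i,4],np.median(P[l==i],0).round(1))
# pan
q=(abs(P[...,2]-66)<8)&(P[...,1]<-150)
n,l,s,ce=cv2.connectedComponentsWithStats(q.astype(np.uint8))
for i in range(1,n):
    if s[i,4]>60: print('lvl66',ce[i].round(),s[i,4],P[l==i].mean(0).round(1),cv2.minAreaRect(P[l==i][:,:2].astype(np.float32)))
a=cv2.resize(im[160:325,110:350],None,fx=3.3,fy=3.3,interpolation=cv2.INTER_CUBIC);cv2.imwrite("pics/c1.png",a)
E
python3 a.py
```

```text
ax [535. 174.  23.]
knob [434. 182.  71.]
yel [252. 293.  22.]
brown [426. 498.  22.]
gran [370.  -6.  13.]
pot [758.  15.   2.]
jar [769. -98.  73.]
dial [ 640. -236.   66.]
pan [ 480. -217.   59.]
mech [552. 424.  12.]
platter ((578.4293212890625, 156.25791931152344), 236.81202697753906) 3816
knob 19 [433.19127853 183.41579     70.02740181] [20.74491026 18.33246172 10.26557707]
[256. 177.] 35 [439.7 178.5  44.9]
[303. 200.] 91 [607.9 256.   38.4]
[283. 202.] 9 [570.1 200.1  32.3]
[290. 210.] 98 [614.  197.4  38.3]
[315. 213.] 100 [670.2 255.8  39.4]
[278. 219.] 103 [624.7 142.1  38.9]
[303. 221.] 103 [673.2 202.9  38.3]
[289. 230.] 102 [680.1 145.1  39.4]
lvl66 [35. 41.] 70 [-803.3 -193.8   65.2] ((-801.5756225585938, -196.39964294433594), (91.59923553466797, 28.963409423828125), 78.18511962890625)
lvl66 [162. 256.] 4128 [ 555.1 -230.2   63. ] ((550.0857543945312, -227.44293212890625), (161.0440216064453, 306.56549072265625), 84.82637023925781)
```

View pics/c1.png

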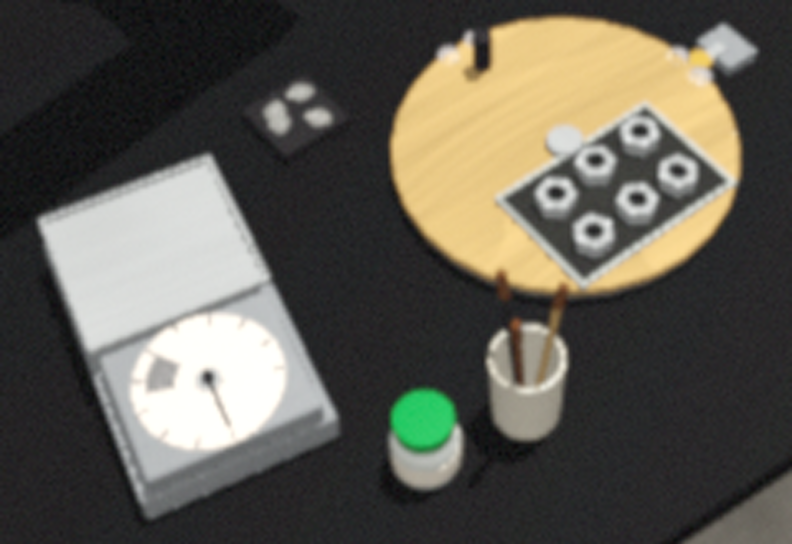

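```bash
cat >> h.py <<'E'
def ortho(c,x0,x1,y0,y1,z,s=2):
    """top view, x up, y left; s px/mm"""
    x=np.arange(x1,x0,-1/s); y=np.arange(y1,y0,-1/s)
    Y,X=np.meshgrid(y,x); G=np.stack([X,Y,np.full_like(X,z)],-1)
    C=(G-c['W'][:3,3])@c['W'][:3,:3]
    u=c['fx']*C[...,0]/C[...,2]+c['cx']; v=c['fy']*C[...,1]/C[...,2]+c['cy']
    return cv2.remap(c['image'],u.astype(np.float32),v.astype(np.float32),cv2.INTER_CUBIC)
E
python3 - <<'E'
from h import *
c=cam("scene");P=cloud(c)
o=ortho(c,540,760,-340,-120,60,2.5);cv2.imwrite("pics/o_dial.png",o)
o2=ortho(c,360,800,-40,420,22,1.25)
cv2.imwrite("pics/o_both.png",np.hstack([o,np.pad(o2,((0,0),(0,0),(0,0)))[:550,:]]) if o.shape[0]==o2.shape[0] else o2)
m=((o2[...,2]>150)&(o2[...,0]<175)).astype(np.uint8)
m=cv2.morphologyEx(m,cv2.MORPH_OPEN,np.ones((5,5)))
cs,_=cv2.findContours(m,0,2);k=max(cs,key=cv2.contourArea);h=cv2.convexHull(k)[:,0];
for _ in range(4):
    A=np.c_[2*h,np.ones(len(h))];b=(h**2).sum(1);w=np.linalg.lstsq(A,b,rcond=None)[0];r=np.sqrt(w[2]+w[0]**2+w[1]**2)
    e=np.hypot(*(h-w[:2]).T)-r;h=h[abs(e)<max(3,1.5*e.std())]
print("axis",800-w[1]/1.25,420-w[0]/1.25,"r",r/1.25,e.std(),len(h))
print(o.shape,o2.shape, np.nanmedian(P[270:285,160:170,2]),np.nanmedian(P[225:245,140:165,2]))
E
```

```text
axis 566.7004142893832 195.27675495147736 r 176.3155090942349 0.9714029098155956 70
(550, 550, 3) (550, 575, 3) 61.711884130398516 63.432676159756966
```

View pics/o_both.png

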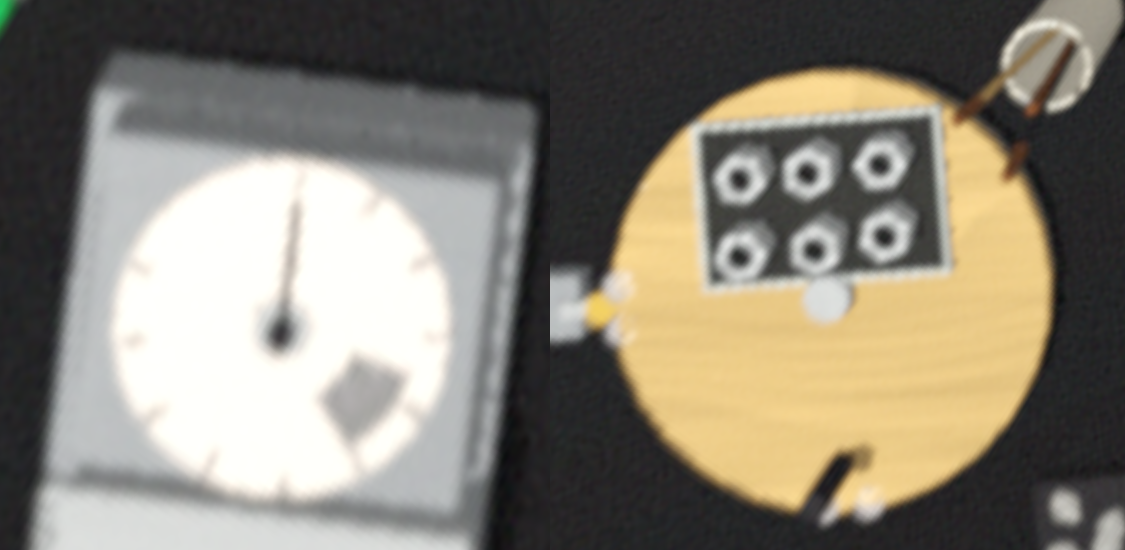

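The orthophoto shows the dial centre at (282,330), the hand straight along the scale's +x, and the grey sector centred at (363,398). That puts the marker at about 2.14 rad, so 4 nuts (about 2.0 rad). All six nuts are in the tray. The axis is about (567,195), carousel yaw about 0.08, knob about (432.5,184).

```bash
cat > go.py <<'E'
import sys; from h import *
# usage: go.py x y z yaw  -> shift in tool axes (m) and turn, from the present pose
s=env.state(); T=R.from_euler('xyz',s['tcp_rot']).as_matrix(); yaw=s['tcp_rot'][2]
print('t',round(s['t'],1),'at',np.round(s['eef_pos'],1),'yaw',round(yaw,3),'f',np.round(s['ft_force'],1),'op',round(s['opening'],3))
a=list(map(float,sys.argv[1:]))
for i in range(0,len(a),4):
    d=T.T@(np.array(a[i:i+3])-s['eef_pos'])/1000
    print('shift',d.round(4),'turn',round(-(a[i+3]-yaw),3))
E
python3 go.py 480 -300 214 1.77  432.5 184.3 150 3.224
```

```text
t 0.1 at [ 198.9 -592.4  214.2] yaw 0.324 f [0.3 0.  0.2] op 1.005
shift [ 0.3596 -0.1877  0.0004] turn -1.446
shift [ 0.4686 -0.6619  0.0647] turn -2.9
```

```bash
python3 -m pendant '[[[0.6,0.36,-0.188,0,-1.2],[0.6,0.36,-0.188,0,-1.2],[0.6,0.36,-0.188,0,-1.2],[0.6,0.36,-0.188,0,-1.2],[0.6,0.36,-0.188,0,-1.2],[0.6,0.36,-0.188,0,-1.2],[0.6,0.36,-0.188,0,-1.2],[0.6,0.36,-0.188,0,-1.2]]]'; python3 go.py 432.5 184.3 150 3.224
```

```text
t: 0.95
eef_pos: [477.2, -302.4, 214.6]
tcp_rot: [-3.142, 0.0, 1.53]
ft_force: [0.5, -0.8, 0.4]
opening: 0.601
t 0.9 at [ 477.2 -302.4  214.6] yaw 1.53 f [ 0.5 -0.8  0.4] op 0.601
shift [ 0.4845 -0.0646  0.0646] turn -1.694
```

```bash
python3 -m pendant '[[[0.6,0.4845,-0.0646,0.0646,-1.2],[0.6,0.4845,-0.0646,0.0646,-1.2],[0.6,0.4845,-0.0646,0.0646,-1.2],[0.6,0.4845,-0.0646,0.0646,-1.2],[0.6,0.4845,-0.0646,0.0646,-1.2],[0.6,0.4845,-0.0646,0.0646,-1.2],[0.6,0.4845,-0.0646,0.0646,-1.2],[0.6,0.4845,-0.0646,0.0646,-1.2]]]' >/dev/null; python3 go.py 432.5 184.3 150 3.224
```

```text
t 1.8 at [441.7  92.8 162. ] yaw 2.73 f [ 1.3 -0.4 -1. ] op 0.598
shift [0.0451 0.0802 0.012 ] turn -0.494
```

```bash
python3 -m pendant '[[[0.6,0.045,0.08,0.012,-0.494],[0.6,0.045,0.08,0.012,-0.494],[0.6,0.045,0.08,0.012,-0.494],[0.6,0.045,0.08,0.012,-0.494],[0.6,0.045,0.08,0.012,-0.494],[0.6,0.045,0.08,0.012,-0.494],[0.6,0.045,0.08,0.012,-0.494],[0.6,0.045,0.08,0.012,-0.494]]]' >/dev/null; python3 go.py 432.5 184.3 38 3.224
python3 - <<'E'
from h import *
c=cam("wrist");P=cloud(c);print(c['W'].round(2));cv2.imwrite("pics/w1.png",c['image'])
k=(abs(P[...,2]-70)<7)&(np.hypot(P[...,0]-432,P[...,1]-184)<40)
print(k.sum(),P[k].mean(0) if k.any() else 0,np.nanmin(P[k],0) if k.any() else 0,np.nanmax(P[k],0) if k.any() else 0)
E
```

```text
t 2.5 at [433.6 182.  150.2] yaw -3.067 f [ 1.  -0.1 -0.3] op 0.601
shift [0.001  0.0024 0.1122] turn -6.291
[[-7.0000e-02  9.7000e-01  2.4000e-01  3.6574e+02]
 [ 1.0000e+00  7.0000e-02  2.0000e-02  1.7835e+02]
 [ 0.0000e+00  2.4000e-01 -9.7000e-01  3.2027e+02]
 [ 0.0000e+00  0.0000e+00  0.0000e+00  1.0000e+00]]
659 [428.78544265 187.26065185  71.17180966] [418.9695795  176.55069283  63.1383299 ] [439.79850518 197.89029304  74.01818738]
```

View pics/w1.png

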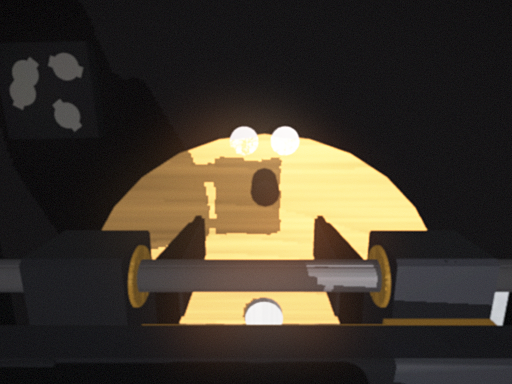

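The wrist view shows the knob at (264,187) between the jaws and the two detent notches behind it at (244,140) and (285,140). I'll lower and pinch.

```bash
python3 -m pendant '[[[0.6,0.0023,0.0035,0.03,0],[0.6,0.0023,0.0035,0.06,0],[0.6,0.0023,0.0035,0.09,0],[0.6,0.0023,0.0035,0.112,0],[0.6,0.0023,0.0035,0.112,0],[0,0.0023,0.0035,0.112,0],[0,0.0023,0.0035,0.112,0],[0,0.0023,0.0035,0.112,0]]]'; python3 -m pendant '[[[0,0,0,0,0],[0,0,0,0,0],[0,0,0,0,0],[0,0,0,0,0],[0,0,0,0,0],[0,0,0,0,0],[0,0,0,0,0],[0,0,0,0,0]]]'
```

```text
t: 3.4
eef_pos: [431.5, 185.7, 39.3]
tcp_rot: [3.141, 0.002, -3.065]
ft_force: [-0.4, -0.3, 0.5]
opening: 0.402
t: 4.2
eef_pos: [431.2, 185.7, 38.7]
tcp_rot: [3.141, 0.001, -3.065]
ft_force: [-1.2, 0.6, 6.6]
opening: 0.226
```

```bash
python3 -m pendant '[[[0,-0.0002,0.0067,0,0.05],[0,-0.0011,0.0175,0,0.13],[0,-0.0036,0.0308,0,0.23],[0,-0.0073,0.0437,0,0.33],[0,-0.0123,0.0563,0,0.43],[0,-0.0185,0.0682,0,0.53],[0,-0.0259,0.0795,0,0.63],[0,-0.0344,0.09,0,0.73]]]'; python3 go.py
```

```text
t: 5.0
eef_pos: [458.8, 278.5, 38.7]
tcp_rot: [3.141, 0.001, 2.484]
ft_force: [4.3, -5.1, 3.3]
opening: 0.224
t 5.0 at [458.8 278.5  38.7] yaw 2.484 f [ 4.3 -5.1  3.3] op 0.224
```

```bash
python3 -m pendant '[[[0,-0.0007,0.0135,0,0.1],[0,-0.0027,0.0268,0,0.2],[0,-0.006,0.0399,0,0.3],[0,-0.0107,0.0526,0,0.4],[0,-0.0165,0.0647,0,0.5],[0,-0.0236,0.0762,0,0.6],[0,-0.0317,0.087,0,0.7],[0,-0.039,0.0949,0,0.78]]]'; python3 -m pendant '[[[0,-0.0001,0.004,0,0.03],[0,-0.0002,0.0083,0,0.062],[0,-0.0002,0.0083,0,0.062],[0,-0.0002,0.0083,0,0.062],[0,-0.0002,0.0083,0,0.062],[0,-0.0002,0.0083,0,0.062],[0,-0.0002,0.0083,0,0.062],[0,-0.0002,0.0083,0,0.062]]]'; python3 go.py
```

```text
t: 5.8
eef_pos: [547.3, 329.3, 38.7]
tcp_rot: [-3.141, 0.001, 1.704]
ft_force: [-1.6, -5.1, 6.8]
opening: 0.225
t: 6.6
eef_pos: [555.4, 330.2, 38.7]
tcp_rot: [3.141, 0.0, 1.646]
ft_force: [-0.7, -2.8, 7.1]
opening: 0.227
t 6.6 at [555.4 330.2  38.7] yaw 1.646 f [-0.7 -2.8  7.1] op 0.227
```

```bash
python3 -m pendant '[[[0.6,0,0,0,0],[0.6,0,0,0,0],[0.6,0,0,0,0],[0.6,0,0,-0.03,0],[0.6,0,0,-0.06,0],[0.6,0,0,-0.1,0],[0.6,0,0,-0.14,0],[0.6,0,0,-0.16,0]]]'; python3 go.py 572.5 145 200 1.65
```

```text
t: 7.4
eef_pos: [556.0, 330.9, 201.7]
tcp_rot: [3.138, -0.001, 1.646]
ft_force: [-0.6, -0.8, 0.9]
opening: 0.601
t 7.4 at [556.  330.9 201.7] yaw 1.646 f [-0.6 -0.8  0.9] op 0.601
shift [-0.1866  0.0025  0.0015] turn -0.004
```

```bash
python3 -m pendant '[[[0.9,-0.04,0.0025,0,0],[0.9,-0.09,0.0025,0,0],[0.9,-0.14,0.0025,0,0],[0.9,-0.187,0.0025,0,0],[0.9,-0.187,0.0025,0,0],[0.9,-0.187,0.0025,0,0],[0.9,-0.187,0.0025,0,0],[0.9,-0.187,0.0025,0,0]]]'
cat > look.py <<'E'
import sys; from h import *
def nuts(c,zlo,zhi,box):
    """hex tops between zlo..zhi inside xy box: centre, flat-normal angle"""
    P=cloud(c); x,y,z=P[...,0],P[...,1],P[...,2]
    q=((z>zlo)&(z<zhi)&(x>box[0])&(x<box[1])&(y>box[2])&(y<box[3])).astype(np.uint8)
    n,l,s,ce=cv2.connectedComponentsWithStats(q); out=[]
    for i in range(1,n):
        if s[i,4]<60: continue
        p=P[l==i][:,:2].astype(np.float32); h=cv2.convexHull(p)[:,0]
        # flats: direction with the least width, 60-degree folded
        a=np.radians(np.arange(0,60,2)); w=[sum(np.ptp(h@[np.cos(t+k*np.pi/3),np.sin(t+k*np.pi/3)]) for k in range(3))/3 for t in a]
        cc,r=cv2.minEnclosingCircle(h); t=a[int(np.argmin(w))]
        out.append((cc,r,np.degrees(t))); print('px',ce[i].round(),'n',s[i,4],'xy',np.round(cc,1),'mean',p.mean(0).round(1),'r',round(r,1),'minw',round(min(w),1),'flat deg',round(np.degrees(t)),'z',np.median(z[l==i]).round(1))
    return out
E
python3 - <<'E'
from look import *
c=cam("wrist");cv2.imwrite("pics/w2.png",c['image']);nuts(c,34,50,(450,700,0,230))
print('scene');c=cam("scene");nuts(c,34,50,(450,700,0,230))
o=ortho(c,360,800,-40,420,22,1.25);w=cv2.imread("pics/w2.png");cv2.imwrite("pics/w2s.png",np.hstack([cv2.resize(w,(400,300)),cv2.resize(o,(314,300))]))
E
```

```text
t: 8.2
eef_pos: [571.7, 145.5, 198.1]
tcp_rot: [-3.141, -0.0, 1.647]
ft_force: [-0.1, 0.5, 0.4]
opening: 0.905
px [256. 169.] n 1065 xy [568.1 153.2] mean [568.  153.7] r 19.3 minw 34.2 flat deg 0 z 40.1
px [316. 168.] n 1087 xy [627.1 158.1] mean [626.4 158.8] r 19.4 minw 34.2 flat deg 38 z 40.1
px [199. 175.] n 1075 xy [513.  142.6] mean [513.3 143.1] r 19.4 minw 34.2 flat deg 50 z 40.1
px [257. 228.] n 974 xy [573.4  92.6] mean [573.2  93.5] r 19.4 minw 34.3 flat deg 2 z 40.0
px [309. 227.] n 980 xy [626.8  97.1] mean [626.4  98.1] r 19.6 minw 34.4 flat deg 22 z 39.9
px [200. 230.] n 977 xy [516.   86.4] mean [516.7  87. ] r 19.5 minw 34.4 flat deg 32 z 40.0
scene
px [258. 198.] n 82 xy [517. 140.] mean [516.5 137.7] r 20.0 minw 36.3 flat deg 54 z 39.0
px [244. 206.] n 86 xy [518.9  83. ] mean [519.6  82.2] r 21.6 minw 37.9 flat deg 34 z 39.2
px [270. 207.] n 85 xy [569.2 148.9] mean [571.6 149. ] r 20.1 minw 36.0 flat deg 2 z 39.8
px [256. 217.] n 86 xy [575.9  89.5] mean [577.2  87.8] r 21.0 minw 36.9 flat deg 58 z 39.5
px [282. 219.] n 89 xy [630.8 155.4] mean [629.7 153.6] r 21.1 minw 36.4 flat deg 40 z 39.1
px [266. 227.] n 93 xy [628.6  93.6] mean [630.5  93.2] r 20.0 minw 36.2 flat deg 18 z 39.1
```

View pics/w2s.png

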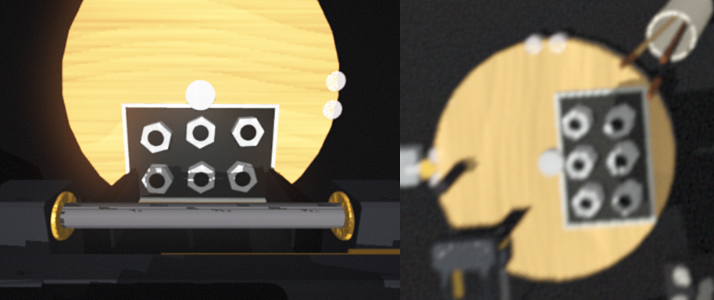

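All six nuts lie cleanly in the tray at the quarter turn, in two rows of three, and the roller is seated in the notch. I'll take the corner nut D first, at (516,86) with flats at 32°.

```bash
python3 go.py 517 85.5 90 2.129
```

```text
t 8.3 at [571.7 145.3 198.1] yaw 1.647 f [ 0.3 -0.2 -1.8] op 0.897
shift [-0.0554 -0.0591  0.1081] turn -0.482
```

```bash
python3 -m pendant '[[[0.48,-0.0554,-0.0591,0.03,-0.12],[0.48,-0.0554,-0.0591,0.07,-0.3],[0.48,-0.0554,-0.0591,0.108,-0.482],[0.48,-0.0554,-0.0591,0.108,-0.482],[0.48,-0.0554,-0.0591,0.108,-0.482],[0.48,-0.0554,-0.0591,0.108,-0.482],[0.48,-0.0554,-0.0591,0.108,-0.482],[0.48,-0.0554,-0.0591,0.108,-0.482]]]';python3 go.py 517 85.5 29.5 2.129
python3 - <<'E'
from look import *
c=cam("wrist");nuts(c,34,50,(450,700,0,230))
E
```

```text
t: 9.1
eef_pos: [517.5, 84.9, 90.9]
tcp_rot: [3.14, 0.001, 2.127]
ft_force: [0.0, 0.9, 0.5]
opening: 0.48
t 9.1 at [517.5  84.9  90.9] yaw 2.127 f [0.  0.9 0.5] op 0.48
shift [ 0.0009 -0.0002  0.0614] turn -0.002
px [299. 133.] n 2509 xy [512.8 141.9] mean [512.7 142.1] r 19.3 minw 34.2 flat deg 50 z 40.2
px [378. 164.] n 2471 xy [568.1 152.6] mean [567.2 152.8] r 19.6 minw 34.5 flat deg 0 z 40.2
px [452. 203.] n 2370 xy [626.8 157.9] mean [625.3 157.7] r 19.8 minw 34.9 flat deg 38 z 40.1
px [257. 207.] n 2205 xy [516.3  85.4] mean [515.9  86.1] r 19.5 minw 34.3 flat deg 32 z 40.1
px [337. 230.] n 719 xy [571.3  95.7] mean [570.7 101.3] r 16.1 minw 24.8 flat deg 14 z 40.1
```

```bash
python3 -m pendant '[[[0.48,0.0005,0,0.03,0],[0.48,0.0005,0,0.0615,0],[0.48,0.0005,0,0.0615,0],[0,0.0005,0,0.0615,0],[0,0.0005,0,0.0615,0],[0,0.0005,0,0.0615,0],[0,0.0005,0,0.0615,0],[0,0.0005,0,0.0615,0]]]'; python3 -m pendant '[[[0,0,0,0,0],[0,0,0,0,0],[0,0,0,-0.02,0],[0,0,0,-0.045,0],[0,0,0,-0.07,0],[0,0,0,-0.07,0],[0,0,0,-0.07,0],[0,0,0,-0.07,0]]]'; python3 go.py 511 -249 98 1.46   511 -249 73 1.46
```

```text
t: 9.95
eef_pos: [517.6, 85.0, 30.1]
tcp_rot: [3.139, 0.001, 2.128]
ft_force: [-0.7, -0.2, 6.9]
opening: 0.355
t: 10.75
eef_pos: [516.4, 84.9, 98.0]
tcp_rot: [-3.141, -0.0, 2.128]
ft_force: [-0.1, -0.9, -0.9]
opening: 0.355
t 10.8 at [516.4  84.9  98. ] yaw 2.128 f [-0.1 -0.9 -0.9] op 0.355
shift [-2.806e-01 -1.811e-01  1.000e-04] turn 0.668
shift [-0.2806 -0.1811  0.0251] turn 0.668
```

```bash
python3 go.py 510 -255 98 1.46; python3 -m pendant '[[[0,-0.025,-0.016,0,0.06],[0,-0.06,-0.039,0,0.15],[0,-0.1,-0.065,0,0.25],[0,-0.14,-0.09,0,0.35],[0,-0.18,-0.116,0,0.45],[0,-0.22,-0.142,0,0.55],[0,-0.26,-0.168,0,0.65],[0,-0.285,-0.184,0,0.668]]]';python3 go.py 510 -255 73 1.46
```

```text
t 10.8 at [516.4  84.9  98. ] yaw 2.128 f [-0.1 -0.9 -0.9] op 0.355
shift [-2.852e-01 -1.851e-01  1.000e-04] turn 0.668
t: 11.55
eef_pos: [510.5, -257.2, 97.5]
tcp_rot: [-3.14, -0.0, 1.454]
ft_force: [0.7, 1.0, -0.1]
opening: 0.351
t 11.6 at [ 510.5 -257.2   97.5] yaw 1.454 f [ 0.7  1.  -0.1] op 0.351
shift [ 0.0021 -0.0008  0.0245] turn -0.006
```

```bash
python3 -m pendant '[[[0,0,0,0.01,0],[0,0,0,0.02,0],[0,0,0,0.0245,0],[0,0,0,0.0245,0],[0,0,0,0.0245,0],[0.5,0,0,0.0245,0],[0.5,0,0,0.0245,0],[0.5,0,0,0.0245,0]]]';python3 go.py; python3 -m pendant '[[[0.5,0,0,0,0],[0.5,0,0,-0.01,0],[0.5,0,0,-0.05,0],[0.5,0,0,-0.1,0],[0.5,0,0,-0.12,0],[0.5,0,0,-0.12,0],[0.5,0,0,-0.12,0],[0.5,0,0,-0.12,0]]]'
python3 go.py 513 142 100 2.443
python3 - <<'E'
from look import *
c=cam("wrist");nuts(c,72,100,(380,580,-320,-120));P=cloud(c);cv2.imwrite("pics/w3.png",c['image'])
print('tray');c=cam("scene");nuts(c,34,50,(450,700,0,230))
E
```

```text
t: 12.35
eef_pos: [511.5, -254.2, 74.6]
tcp_rot: [3.141, 0.0, 1.46]
ft_force: [0.6, -0.1, -0.5]
opening: 0.494
t 12.3 at [ 511.5 -254.2   74.6] yaw 1.46 f [ 0.6 -0.1 -0.5] op 0.494
t: 13.15
eef_pos: [510.8, -253.9, 193.2]
tcp_rot: [-3.14, -0.001, 1.46]
ft_force: [0.6, -0.1, -0.1]
opening: 0.499
t 13.2 at [ 510.8 -253.9  193.2] yaw 1.46 f [ 0.6 -0.1 -0.1] op 0.499
shift [ 0.3937 -0.0416  0.0936] turn -0.983
px [260. 185.] n 1411 xy [ 511.  -251.9] mean [ 511.  -251.2] r 19.5 minw 34.2 flat deg 54 z 80.1
tray
px [258. 198.] n 76 xy [516.4 138.1] mean [516.7 137.7] r 19.9 minw 35.6 flat deg 56 z 40.2
px [270. 207.] n 83 xy [571.  148.4] mean [571.3 149.1] r 20.3 minw 36.3 flat deg 56 z 39.7
px [256. 217.] n 88 xy [575.7  88.5] mean [577.6  88.5] r 20.3 minw 36.2 flat deg 58 z 39.6
px [282. 219.] n 89 xy [628.8 154.2] mean [630.  153.6] r 20.9 minw 35.9 flat deg 36 z 39.7
px [266. 227.] n 92 xy [630.4  94.2] mean [630.5  92.9] r 19.4 minw 35.3 flat deg 26 z 39.7
```

View pics/w3.png

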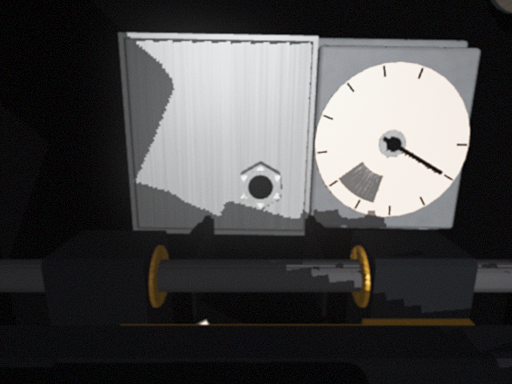

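```bash
python3 -m pendant '[[[0.48,0.04,-0.004,0,-0.1],[0.48,0.088,-0.009,0,-0.22],[0.48,0.137,-0.014,0.01,-0.35],[0.48,0.186,-0.02,0.03,-0.48],[0.48,0.235,-0.025,0.04,-0.61],[0.48,0.282,-0.03,0.05,-0.74],[0.48,0.33,-0.035,0.06,-0.87],[0.48,0.376,-0.04,0.07,-0.983]]]'; python3 go.py 513.5 142 90 2.443
```

```text
t: 14.05
eef_pos: [512.6, 125.9, 123.0]
tcp_rot: [-3.141, -0.001, 2.448]
ft_force: [-0.1, -0.4, 0.2]
opening: 0.481
t 14.1 at [512.6 125.9 123. ] yaw 2.448 f [-0.1 -0.4  0.2] op 0.481
shift [0.0096 0.013  0.033 ] turn 0.005
```

```bash
python3 -m pendant '[[[0.48,0.0096,0.013,0.01,0],[0.48,0.0096,0.013,0.033,0],[0.48,0.0096,0.013,0.033,0],[0.48,0.0096,0.013,0.033,0],[0.48,0.0096,0.013,0.033,0],[0.48,0.0096,0.013,0.033,0],[0.48,0.0096,0.013,0.033,0],[0.48,0.0096,0.013,0.033,0]]]'
python3 - <<'E'
from look import *
c=cam("wrist");nuts(c,34,50,(450,700,0,230))
E
python3 go.py 513.5 142 29.5 2.443
```

```text
t: 14.85
eef_pos: [514.4, 139.8, 91.6]
tcp_rot: [3.141, 0.001, 2.442]
ft_force: [0.3, 0.5, -0.1]
opening: 0.48
px [258. 205.] n 2219 xy [513.1 141.8] mean [512.3 142.3] r 19.5 minw 34.3 flat deg 50 z 40.2
px [337. 240.] n 205 xy [567.5 165.2] mean [566.9 167.8] r 11.5 minw 15.7 flat deg 30 z 39.8
px [298. 248.] n 128 xy [555.9 143.8] mean [554.8 143.4] r 7.1 minw 10.0 flat deg 52 z 39.7
px [259. 307.] n 1458 xy [573.3  91.9] mean [572.3  92.7] r 19.5 minw 34.0 flat deg 2 z 40.1
t 14.9 at [514.3 139.9  91.5] yaw 2.442 f [ 1.1 -0.4  0.6] op 0.476
shift [0.002  0.0011 0.062 ] turn -0.001
```

```bash
python3 -m pendant '[[[0.48,0.0015,0.001,0.03,0],[0.48,0.0015,0.001,0.062,0],[0.48,0.0015,0.001,0.062,0],[0,0.0015,0.001,0.062,0],[0,0.0015,0.001,0.062,0],[0,0.0015,0.001,0.062,0],[0,0.0015,0.001,0.062,0],[0,0.0015,0.001,0.062,0]]]'; python3 -m pendant '[[[0,0,0,0,0],[0,0,0,0,0],[0,0,0,-0.02,0],[0,0,0,-0.045,0],[0,0,0,-0.07,0],[0,0,0,-0.07,0],[0,0,0,-0.07,0],[0,0,0,-0.07,0]]]'; python3 go.py 518 -180 98 1.46
```

```text
t: 15.7
eef_pos: [514.3, 141.8, 30.5]
tcp_rot: [3.14, 0.002, 2.443]
ft_force: [-1.7, 0.4, 7.2]
opening: 0.352
t: 16.5
eef_pos: [513.3, 141.7, 98.5]
tcp_rot: [-3.141, -0.001, 2.443]
ft_force: [-0.2, -0.5, -0.8]
opening: 0.354
t 16.5 at [513.3 141.7  98.5] yaw 2.443 f [-0.2 -0.5 -0.8] op 0.354
shift [-0.2106 -0.2432  0.0006] turn 0.983
```

```bash
python3 -m pendant '[[[0,-0.02,-0.023,0,0.1],[0,-0.05,-0.058,0,0.22],[0,-0.08,-0.092,0,0.36],[0,-0.11,-0.127,0,0.5],[0,-0.14,-0.162,0,0.64],[0,-0.17,-0.196,0,0.78],[0,-0.197,-0.227,0,0.92],[0,-0.2106,-0.2432,0,0.983]]]';python3 go.py 518 -180 72 1.46
```

```text
t: 17.3
eef_pos: [518.0, -182.9, 98.0]
tcp_rot: [-3.14, -0.0, 1.452]
ft_force: [0.4, -0.8, -0.7]
opening: 0.355
t 17.3 at [ 518.  -182.9   98. ] yaw 1.452 f [ 0.4 -0.8 -0.7] op 0.355
shift [ 0.0029 -0.0003  0.026 ] turn -0.008
```

Release, rise, then travel toward E.

```bash
python3 -m pendant '[[[0,0,0,0.01,0],[0,0,0,0.02,0],[0,0,0,0.026,0],[0,0,0,0.026,0],[0,0,0,0.026,0],[0.5,0,0,0.026,0],[0.5,0,0,0.026,0],[0.5,0,0,0.026,0]]]'; python3 -m pendant '[[[0.5,0,0,0,0],[0.5,0,0,-0.01,0],[0.5,0,0,-0.05,0],[0.5,0,0,-0.1,0],[0.5,0,0,-0.12,0],[0.5,0,0,-0.12,0],[0.5,0,0,-0.12,0],[0.5,0,0,-0.12,0]]]'
python3 - <<'E'
from look import *
c=cam("wrist");nuts(c,70,100,(380,580,-320,-120))
print('tray');c=cam("scene");nuts(c,34,50,(450,700,0,230))
E
python3 go.py 573.5 92 90 2.653
```

```text
t: 18.1
eef_pos: [518.7, -179.9, 73.6]
tcp_rot: [3.141, 0.0, 1.46]
ft_force: [0.1, -0.7, -0.6]
opening: 0.494
t: 18.9
eef_pos: [517.9, -179.7, 192.2]
tcp_rot: [-3.14, -0.001, 1.46]
ft_force: [0.0, -0.1, -0.9]
opening: 0.497
px [260. 185.] n 1407 xy [ 518.1 -177.5] mean [ 518.2 -176.7] r 19.5 minw 34.1 flat deg 54 z 78.1
px [261. 253.] n 405 xy [ 511.9 -242.1] mean [ 512.3 -239.2] r 16.8 minw 23.9 flat deg 54 z 77.5
tray
px [270. 207.] n 83 xy [573.9 150.4] mean [571.  149.4] r 22.4 minw 37.9 flat deg 56 z 39.5
px [256. 217.] n 86 xy [575.2  89. ] mean [576.9  88.5] r 21.7 minw 36.5 flat deg 56 z 39.4
px [282. 219.] n 91 xy [631.  154.3] mean [630.1 153.4] r 20.3 minw 35.5 flat deg 54 z 39.3
px [266. 227.] n 93 xy [631.2  93.1] mean [630.5  92.4] r 20.9 minw 36.0 flat deg 12 z 39.5
t 19.0 at [ 518.1 -179.8  192.1] yaw 1.46 f [-0.9 -0.1 -0.7] op 0.502
shift [0.2762 0.0251 0.1022] turn -1.193
```

```bash
python3 -m pendant '[[[0.48,0.04,0.003,0,-0.14],[0.48,0.088,0.008,0,-0.28],[0.48,0.137,0.012,0.01,-0.42],[0.48,0.186,0.017,0.03,-0.56],[0.48,0.23,0.021,0.05,-0.7],[0.48,0.266,0.024,0.07,-0.85],[0.48,0.2762,0.025,0.08,-1],[0.48,0.2762,0.025,0.08,-1.15]]]'; python3 go.py 573.5 92 90 2.653
```

```text
t: 19.8
eef_pos: [572.9, 93.8, 110.4]
tcp_rot: [-3.139, -0.004, 2.619]
ft_force: [-0.7, 0.5, -0.4]
opening: 0.477
t 19.8 at [572.9  93.8 110.4] yaw 2.619 f [-0.7  0.5 -0.4] op 0.477
shift [-0.0015 -0.0012  0.0204] turn -0.034
```

```bash
python3 -m pendant '[[[0.48,-0.0015,-0.0012,0.0204,-0.034],[0.48,-0.0015,-0.0012,0.0204,-0.034],[0.48,-0.0015,-0.0012,0.0204,-0.034],[0.48,-0.0015,-0.0012,0.0204,-0.034],[0.48,-0.0015,-0.0012,0.0204,-0.034],[0.48,-0.0015,-0.0012,0.0204,-0.034],[0.48,-0.0015,-0.0012,0.0204,-0.034],[0.48,-0.0015,-0.0012,0.0204,-0.034]]]'
python3 - <<'E'
from look import *
c=cam("wrist");nuts(c,34,50,(450,700,0,230))
E
python3 go.py 573.5 92 29.5 2.653
```

```text
t: 20.6
eef_pos: [574.7, 90.0, 93.0]
tcp_rot: [3.141, 0.0, 2.644]
ft_force: [-1.2, 0.1, -0.3]
opening: 0.484
px [336. 155.] n 2413 xy [568.4 152.4] mean [567.6 152.3] r 19.6 minw 34.3 flat deg 0 z 40.3
px [259. 205.] n 2165 xy [573.5  91.8] mean [572.9  92.2] r 19.4 minw 34.3 flat deg 0 z 40.1
px [379. 217.] n 1309 xy [626.8 157.6] mean [620.  160.1] r 19.5 minw 29.7 flat deg 36 z 40.2
px [291. 250.] n 382 xy [613.5  93.6] mean [613.3  96. ] r 11.5 minw 17.5 flat deg 20 z 39.9
t 20.6 at [574.7  90.   92.9] yaw 2.644 f [ 0.3 -0.3 -0.1] op 0.487
shift [0.002  0.0012 0.0634] turn -0.009
```

```bash
python3 -m pendant '[[[0.48,0.0018,0.001,0.03,0],[0.48,0.0018,0.001,0.0632,0],[0.48,0.0018,0.001,0.0632,0],[0,0.0018,0.001,0.0632,0],[0,0.0018,0.001,0.0632,0],[0,0.0018,0.001,0.0632,0],[0,0.0018,0.001,0.0632,0],[0,0.0018,0.001,0.0632,0]]]'; python3 -m pendant '[[[0,0,0,0,0],[0,0,0,0,0],[0,0,0,-0.02,0],[0,0,0,-0.045,0],[0,0,0,-0.07,0],[0,0,0,-0.07,0],[0,0,0,-0.07,0],[0,0,0,-0.07,0]]]'; python3 go.py 440 -247 98 1.46
```

```text
t: 21.45
eef_pos: [574.3, 91.8, 31.0]
tcp_rot: [3.14, 0.002, 2.644]
ft_force: [-0.9, -0.1, 7.6]
opening: 0.354
t: 22.25
eef_pos: [573.0, 91.7, 98.8]
tcp_rot: [-3.141, -0.001, 2.644]
ft_force: [-0.4, -0.1, -0.7]
opening: 0.353
t 22.2 at [573.   91.7  98.8] yaw 2.644 f [-0.4 -0.1 -0.7] op 0.353
shift [-0.0449 -0.3611  0.001 ] turn 1.184
```

```bash
python3 -m pendant '[[[0,-0.005,-0.035,0,0.13],[0,-0.011,-0.083,0,0.27],[0,-0.017,-0.131,0,0.41],[0,-0.023,-0.179,0,0.56],[0,-0.029,-0.227,0,0.71],[0,-0.035,-0.275,0,0.86],[0,-0.04,-0.323,0,1.01],[0,-0.0449,-0.3611,0,1.15]]]';python3 go.py 440 -247 71 1.46
```

```text
t: 23.05
eef_pos: [439.0, -248.9, 98.7]
tcp_rot: [-3.14, -0.001, 1.487]
ft_force: [0.5, 0.4, -0.5]
opening: 0.356
t 23.1 at [ 439.  -248.9   98.7] yaw 1.487 f [ 0.5  0.4 -0.5] op 0.356
shift [0.0019 0.0009 0.0277] turn 0.027
```

```bash
python3 -m pendant '[[[0,0,0,0.01,0.027],[0,0,0,0.02,0.027],[0,0,0,0.029,0.027],[0,0,0,0.029,0.027],[0,0,0,0.029,0.027],[0.5,0,0,0.029,0.027],[0.5,0,0,0.029,0.027],[0.5,0,0,0.029,0.027]]]'; python3 -m pendant '[[[0.5,0,0,0,0],[0.5,0,0,-0.01,0],[0.5,0,0,-0.05,0],[0.5,0,0,-0.1,0],[0.5,0,0,-0.12,0],[0.5,0,0,-0.12,0],[0.5,0,0,-0.12,0],[0.5,0,0,-0.12,0]]]'
python3 - <<'E'
from look import *
c=cam("wrist");nuts(c,68,100,(380,580,-320,-120));cv2.imwrite("pics/w4.png",c['image'])
print('tray');c=cam("scene");nuts(c,34,50,(450,700,0,230))
E
python3 go.py 627.5 97 90 1.955
```

```text
t: 23.85
eef_pos: [440.8, -246.9, 71.0]
tcp_rot: [3.141, 0.0, 1.467]
ft_force: [-0.3, -0.5, -0.2]
opening: 0.495
t: 24.65
eef_pos: [440.1, -246.6, 189.7]
tcp_rot: [-3.14, -0.001, 1.467]
ft_force: [-0.0, 0.1, -0.8]
opening: 0.5
px [347.  94.] n 1711 xy [ 518.3 -177.6] mean [ 517.6 -177.5] r 19.5 minw 34.4 flat deg 54 z 76.2
px [260. 185.] n 1408 xy [ 440.3 -244.5] mean [ 440.4 -243.7] r 19.5 minw 34.1 flat deg 54 z 76.0
px [342. 185.] n 1447 xy [ 510.8 -252. ] mean [ 510.3 -251.2] r 19.5 minw 34.5 flat deg 54 z 76.1
tray
px [270. 207.] n 84 xy [569.9 149.8] mean [571. 149.] r 19.9 minw 35.1 flat deg 0 z 39.4
px [282. 219.] n 87 xy [628.9 156.2] mean [630.1 154. ] r 21.0 minw 36.7 flat deg 26 z 39.3
px [266. 227.] n 91 xy [628.3  93.5] mean [629.9  92.7] r 19.4 minw 35.4 flat deg 22 z 39.7
t 24.8 at [ 440.1 -246.7  189.5] yaw 1.467 f [ 0.9 -0.8 -0.6] op 0.5
shift [0.3612 0.1508 0.0996] turn -0.488
```

View pics/w4.png

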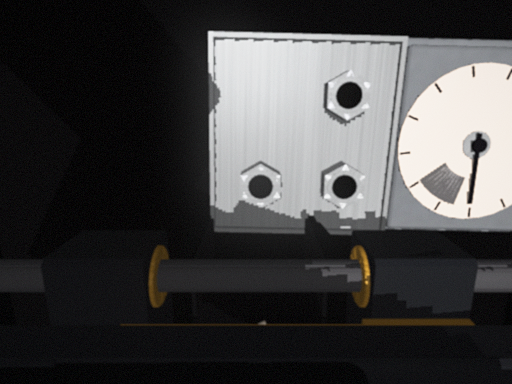

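Three nuts are well seated at (260,185), (342,185) and (347,94). The hand, tip at (471,203), stands just short of the sector at (445,183), so the fourth nut should bring it in.

```bash
python3 -m pendant '[[[0.48,0.035,0.015,0,-0.06],[0.48,0.08,0.033,0,-0.12],[0.48,0.125,0.052,0.01,-0.18],[0.48,0.17,0.071,0.03,-0.24],[0.48,0.215,0.09,0.04,-0.3],[0.48,0.26,0.109,0.05,-0.36],[0.48,0.305,0.127,0.06,-0.42],[0.48,0.345,0.144,0.07,-0.488]]]'; python3 go.py 627.5 97 90 1.955
```

```text
t: 25.55
eef_pos: [620.0, 83.5, 119.0]
tcp_rot: [-3.14, -0.0, 1.958]
ft_force: [1.1, -0.2, 1.2]
opening: 0.477
t 25.6 at [620.   83.5 119. ] yaw 1.958 f [ 1.1 -0.2  1.2] op 0.477
shift [0.0097 0.0121 0.029 ] turn 0.003
```

```bash
python3 -m pendant '[[[0.48,0.0097,0.0121,0.015,0],[0.48,0.0097,0.0121,0.029,0],[0.48,0.0097,0.0121,0.029,0],[0.48,0.0097,0.0121,0.029,0],[0.48,0.0097,0.0121,0.029,0],[0.48,0.0097,0.0121,0.029,0],[0.48,0.0097,0.0121,0.029,0],[0.48,0.0097,0.0121,0.029,0]]]'
python3 - <<'E'
from look import *
c=cam("wrist");nuts(c,34,50,(450,700,0,230))
E
python3 go.py 627.3 96.5 29.5 1.955
```

```text
t: 26.35
eef_pos: [627.3, 94.5, 92.0]
tcp_rot: [3.141, 0.0, 1.954]
ft_force: [-0.2, -0.7, -0.2]
opening: 0.483
px [205.  92.] n 2712 xy [568.5 152.9] mean [568.4 153.2] r 19.4 minw 34.2 flat deg 0 z 40.2
px [295. 120.] n 2544 xy [626.9 158. ] mean [626.9 158.2] r 19.5 minw 34.1 flat deg 38 z 40.2
px [259. 205.] n 2193 xy [627.1  96.8] mean [626.7  97.7] r 19.6 minw 34.4 flat deg 22 z 40.1
t 26.4 at [627.2  94.6  91.9] yaw 1.955 f [ 0.2  0.4 -0.8] op 0.482
shift [0.0018 0.0008 0.0624] turn -0.0
```

```bash
python3 -m pendant '[[[0.48,0.0018,0.0008,0.03,0],[0.48,0.0018,0.0008,0.0625,0],[0.48,0.0018,0.0008,0.0625,0],[0,0.0018,0.0008,0.0625,0],[0,0.0018,0.0008,0.0625,0],[0,0.0018,0.0008,0.0625,0],[0,0.0018,0.0008,0.0625,0],[0,0.0018,0.0008,0.0625,0]]]'; python3 -m pendant '[[[0,0,0,0,0],[0,0,0,0,0],[0,0,0,-0.02,0],[0,0,0,-0.045,0],[0,0,0,-0.07,0],[0,0,0,-0.07,0],[0,0,0,-0.07,0],[0,0,0,-0.07,0]]]'; python3 go.py 447 -174 98 1.46
```

```text
t: 27.2
eef_pos: [628.0, 96.8, 30.6]
tcp_rot: [3.139, 0.001, 1.955]
ft_force: [-1.2, 0.9, 7.5]
opening: 0.357
t: 28.0
eef_pos: [626.7, 96.7, 98.2]
tcp_rot: [-3.14, -0.0, 1.955]
ft_force: [-0.7, -0.3, -0.9]
opening: 0.356
t 28.0 at [626.7  96.7  98.2] yaw 1.955 f [-0.7 -0.3 -0.9] op 0.356
shift [-0.1836 -0.268   0.0005] turn 0.495
```

```bash
python3 -m pendant '[[[0,-0.017,-0.025,0,0.06],[0,-0.042,-0.061,0,0.13],[0,-0.068,-0.099,0,0.2],[0,-0.094,-0.137,0,0.27],[0,-0.12,-0.175,0,0.34],[0,-0.146,-0.213,0,0.41],[0,-0.17,-0.248,0,0.47],[0,-0.1836,-0.268,0,0.495]]]';python3 go.py 447 -174 69 1.46
```

```text
t: 28.8
eef_pos: [445.5, -175.6, 98.3]
tcp_rot: [-3.14, -0.001, 1.456]
ft_force: [1.0, 0.3, -0.8]
opening: 0.35
t 28.8 at [ 445.5 -175.6   98.3] yaw 1.456 f [ 1.   0.3 -0.8] op 0.35
shift [0.0018 0.0013 0.0293] turn -0.004
```

```bash
python3 -m pendant '[[[0,0,0,0.01,0],[0,0,0,0.02,0],[0,0,0,0.031,0],[0,0,0,0.031,0],[0,0,0,0.031,0],[0.5,0,0,0.031,0],[0.5,0,0,0.031,0],[0.5,0,0,0.031,0]]]'; python3 -m pendant '[[[0.5,0,0,0,0],[0.5,0,0,-0.01,0],[0.5,0,0,-0.05,0],[0.5,0,0,-0.1,0],[0.5,0,0,-0.12,0],[0.5,0,0,-0.12,0],[0.5,0,0,-0.12,0],[0.5,0,0,-0.12,0]]]'; python3 go.py 480 -175 205 1.46; python3 -m pendant '[[[0.6,0,0.034,-0.015,0],[0.6,0,0.034,-0.015,0],[0.6,0,0.034,-0.015,0],[0.6,0,0.034,-0.015,0],[0.6,0,0.034,-0.015,0],[0.6,0,0.034,-0.015,0],[0.6,0,0.034,-0.015,0],[0.6,0,0.034,-0.015,0]]]'
python3 - <<'E'
from look import *
c=cam("wrist");nuts(c,66,100,(380,580,-320,-120));cv2.imwrite("pics/w5.png",c['image'])
print('tray');c=cam("scene");nuts(c,34,50,(450,700,0,230))
E
```

```text
t: 29.6
eef_pos: [447.7, -173.8, 68.4]
tcp_rot: [3.141, 0.0, 1.46]
ft_force: [0.3, -0.2, 0.8]
opening: 0.492
t: 30.4
eef_pos: [447.0, -173.7, 187.3]
tcp_rot: [-3.14, -0.001, 1.46]
ft_force: [-0.3, -0.1, 0.1]
opening: 0.502
t 30.4 at [ 447.  -173.7  187.3] yaw 1.46 f [-0.3 -0.1  0.1] op 0.502
shift [ 0.0023  0.0329 -0.0178] turn -0.0
t: 31.2
eef_pos: [481.2, -177.7, 203.1]
tcp_rot: [-3.142, 0.0, 1.46]
ft_force: [0.4, 0.5, 1.1]
opening: 0.599
px [300. 179.] n 1295 xy [ 518.  -177.6] mean [ 517.8 -176.8] r 19.5 minw 34.4 flat deg 54 z 74.0
px [221. 182.] n 1292 xy [ 447.1 -172.2] mean [ 447.5 -171.5] r 19.4 minw 34.3 flat deg 54 z 74.0
px [224. 249.] n 682 xy [ 440.7 -239.9] mean [ 441.4 -236.1] r 17.7 minw 29.0 flat deg 54 z 73.8
px [297. 249.] n 619 xy [ 509.  -246.8] mean [ 509.4 -243.3] r 16.6 minw 27.8 flat deg 54 z 73.9
tray
px [270. 207.] n 86 xy [571.3 150.2] mean [571.6 149.3] r 21.0 minw 35.9 flat deg 58 z 39.2
px [282. 218.] n 87 xy [630.  155.5] mean [630.3 154.4] r 19.9 minw 35.4 flat deg 36 z 39.5
```

View pics/w5.png

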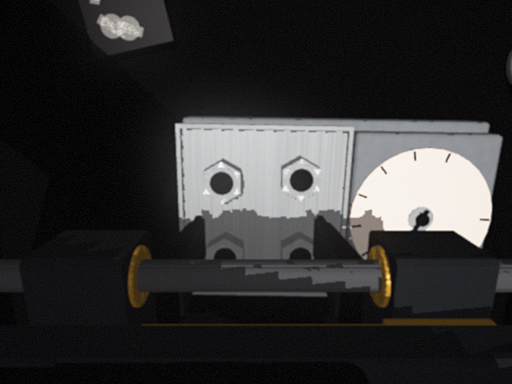

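```bash
python3 go.py 555.5 330.3 200 1.646; python3 -m pendant '[[[0.6,0.04,0.003,0,-0.02],[0.6,0.09,0.007,0,-0.04],[0.6,0.14,0.011,0,-0.06],[0.6,0.19,0.015,0,-0.09],[0.6,0.24,0.019,0,-0.11],[0.6,0.29,0.022,0,-0.13],[0.6,0.34,0.026,0,-0.15],[0.6,0.39,0.03,0,-0.17]]]'; python3 go.py 555.5 330.3 140 1.646
python3 - <<'E'
from h import *
c=cam("scene");cv2.imwrite("pics/o5.png",ortho(c,360,760,-340,-120,60,1.8))
E
```

```text
t 31.3 at [ 481.3 -177.7  203.2] yaw 1.46 f [-0.2  0.  -0.3] op 0.6
shift [0.5131 0.0175 0.0031] turn -0.186
t: 32.1
eef_pos: [554.2, 207.8, 203.2]
tcp_rot: [3.141, 0.0, 1.631]
ft_force: [0.2, -1.3, -0.2]
opening: 0.601
t 32.1 at [554.2 207.8 203.2] yaw 1.631 f [ 0.2 -1.3 -0.2] op 0.601
shift [0.1222 0.0087 0.0632] turn -0.015
```

View pics/o5.png

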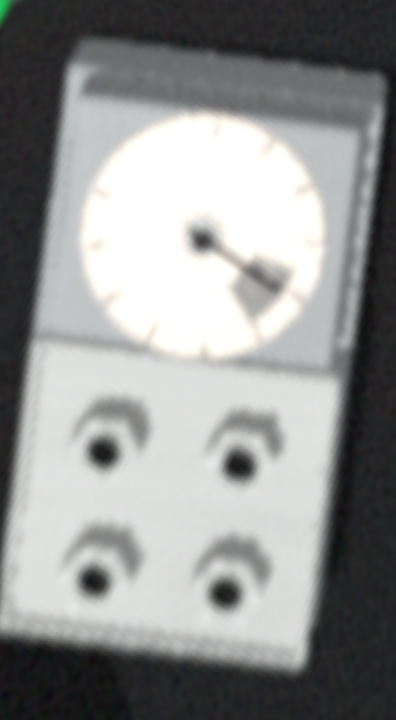

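Four nuts are in the pan, and the hand, tip at (282,290), lies inside the grey sector centred at (262,285). It reads about 0.13 rad from the sector's middle, against a half width of 0.375. Now the knob.

```bash
python3 -m pendant '[[[0.6,0.04,0.003,0,-0.015],[0.6,0.085,0.006,0,-0.015],[0.6,0.1222,0.0087,0.02,-0.015],[0.6,0.1222,0.0087,0.05,-0.015],[0.6,0.1222,0.0087,0.0632,-0.015],[0.6,0.1222,0.0087,0.0632,-0.015],[0.6,0.1222,0.0087,0.0632,-0.015],[0.6,0.1222,0.0087,0.0632,-0.015]]]'
python3 - <<'E'
from h import *
c=cam("wrist");P=cloud(c)
k=(abs(P[...,2]-70)<7)&(np.hypot(P[...,0]-556,P[...,1]-330)<40)
print(k.sum(),P[k].mean(0),np.nanmin(P[k],0),np.nanmax(P[k],0))
E
python3 go.py 555.5 330.3 38 1.646
```

```text
t: 32.95
eef_pos: [556.4, 327.6, 141.4]
tcp_rot: [3.14, -0.001, 1.644]
ft_force: [0.1, -0.2, -0.1]
opening: 0.6
697 [554.53033121 334.12033749  71.15669145] [543.8075156  321.81371031  63.18806173] [565.09535657 343.95862733  73.57570574]
t 33.0 at [556.3 327.7 141.3] yaw 1.644 f [-0.5  0.7  0.6] op 0.603
shift [ 0.0026 -0.0008  0.1033] turn -0.002
```

```bash
python3 -m pendant '[[[0.6,0.003,-0.0008,0.03,0],[0.6,0.003,-0.0008,0.06,0],[0.6,0.003,-0.0008,0.09,0],[0.6,0.003,-0.0008,0.1033,0],[0.6,0.003,-0.0008,0.1033,0],[0,0.003,-0.0008,0.1033,0],[0,0.003,-0.0008,0.1033,0],[0,0.003,-0.0008,0.1033,0]]]'; python3 -m pendant '[[[0,0,0,0,0],[0,0,0,0,0],[0,0,0,0,0],[0,0,0,0,0],[0,0,0,0,0],[0,0,0,0,0],[0,0,0,0,0],[0,0,0,0,0]]]'
```

```text
t: 33.8
eef_pos: [555.2, 331.3, 38.0]
tcp_rot: [3.14, -0.001, 1.645]
ft_force: [-1.0, 0.5, 0.1]
opening: 0.402
t: 34.6
eef_pos: [554.9, 331.1, 37.0]
tcp_rot: [3.141, -0.0, 1.645]
ft_force: [-0.2, -0.5, 5.5]
opening: 0.226
```

```bash
python3 -m pendant '[[[0,-0.0002,-0.0067,0,-0.05],[0,-0.0011,-0.0175,0,-0.13],[0,-0.0036,-0.0308,0,-0.23],[0,-0.0073,-0.0437,0,-0.33],[0,-0.0123,-0.0563,0,-0.43],[0,-0.0185,-0.0682,0,-0.53],[0,-0.0259,-0.0795,0,-0.63],[0,-0.0344,-0.09,0,-0.73]]]'; python3 go.py
```

```text
t: 35.4
eef_pos: [467.4, 290.0, 37.0]
tcp_rot: [3.14, 0.001, 2.379]
ft_force: [4.3, -4.2, 4.1]
opening: 0.225
t 35.4 at [467.4 290.   37. ] yaw 2.379 f [ 4.3 -4.2  4.1] op 0.225
```

```bash
python3 -m pendant '[[[0,-0.0007,-0.0135,0,-0.1],[0,-0.0027,-0.0268,0,-0.2],[0,-0.006,-0.0399,0,-0.3],[0,-0.0107,-0.0526,0,-0.4],[0,-0.0165,-0.0647,0,-0.5],[0,-0.0236,-0.0762,0,-0.6],[0,-0.0317,-0.087,0,-0.7],[0,-0.039,-0.0949,0,-0.78]]]'; python3 -m pendant '[[[0,-0.0001,-0.004,0,-0.03],[0,-0.0002,-0.0083,0,-0.061],[0,-0.0002,-0.0083,0,-0.061],[0,-0.0002,-0.0083,0,-0.061],[0,-0.0002,-0.0083,0,-0.061],[0,-0.0002,-0.0083,0,-0.061],[0,-0.0002,-0.0083,0,-0.061],[0,-0.0002,-0.0083,0,-0.061]]]'; python3 -m pendant '[[[0.6,0,0,0,0],[0.6,0,0,0,0],[0.6,0,0,0,0],[0.6,0,0,-0.03,0],[0.6,0,0,-0.06,0],[0.6,0,0,-0.1,0],[0.6,0,0,-0.14,0],[0.6,0,0,-0.16,0]]]'
python3 go.py 390 -120 250 3.22
```

```text
t: 36.2
eef_pos: [429.8, 194.4, 37.0]
tcp_rot: [3.141, 0.001, -3.125]
ft_force: [0.8, 0.7, 5.9]
opening: 0.229
t: 37.0
eef_pos: [430.2, 186.4, 37.0]
tcp_rot: [3.142, 0.001, -3.068]
ft_force: [-0.9, -0.6, 8.0]
opening: 0.224
t: 37.8
eef_pos: [430.5, 186.6, 199.5]
tcp_rot: [3.141, 0.003, -3.067]
ft_force: [-0.3, -0.4, -0.2]
opening: 0.599
t 37.8 at [430.5 186.6 199.5] yaw -3.067 f [-0.3 -0.4 -0.2] op 0.599
shift [ 0.0629 -0.3027 -0.0509] turn -6.287
```

Run:
```python
from look import *
c=cam("scene");nuts(c,30,50,(400,760,20,380));P=cloud(c)
k=(abs(P[...,2]-72)<8)&(np.hypot(P[...,0]-432,P[...,1]-184)<60)&(c['image'].max(-1)<70);print('knob',k.sum(),P[k].mean(0))
np.savez('end.npz',P=P,im=c['image']);cv2.imwrite("pics/end.png",cv2.resize(c['image'][110:330,90:390],None,fx=2.6,fy=2.6,interpolation=cv2.INTER_CUBIC))
```

```text
px [303. 200.] n 95 xy [608.3 256.2] mean [608.5 255.6] r 19.8 minw 36.0 flat deg 10 z 38.9
px [290. 209.] n 94 xy [612.3 197.2] mean [613.3 196.6] r 19.5 minw 35.5 flat deg 34 z 38.3
knob 21 [434.22466071 183.3881838   70.62647187]
```

View pics/end.png

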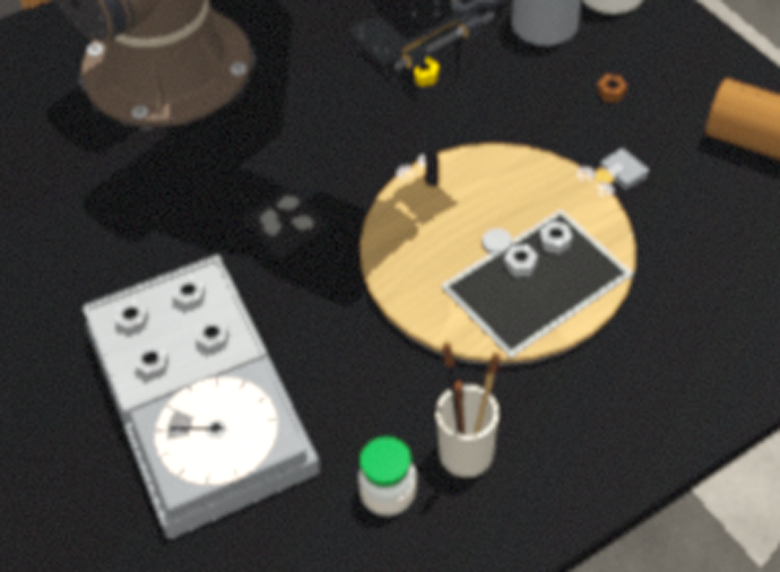

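The final view shows four nuts in the pan, with the hand in the grey sector near (180,427). The other two nuts are in the tray at (520,260) and (556,237). The knob is home, the roller is seated at (603,178), and the pot, jar and granite are where they were.

```bash
python3 -c "
from cell import env
print(env.state()['t'],env.job_done())"
```

```text
the job is handed in; nothing more can be done
37.85 None
```

The job is handed in at 37.9 s of the 208 s allowed. I turned the carousel clockwise to its quarter-turn click and moved four nuts one at a time from the tray into the scale's pan. I then turned the carousel back to its home click.

**Dial:** after the fourth nut the hand came to rest inside the grey sector, about 0.13 rad from its middle. The sector reaches 0.375 rad either side.

**Nuts:** all six were present. Four are in the pan. The other two are in the tray, within about 2 mm of where they started. None lies anywhere else.

**Carousel:** the knob was measured within about 1.5 mm of its starting point, and the roller looked seated in its notch.

**Bystanders:** the pot, jar and granite look unmoved in the last picture, as do the yellow and brown look-alike nuts. I judged these by eye and did not measure them.

No check failed. The wrist and scene cameras disagreed by 3–4 mm, so I used values between the two for the knob. For the nuts I used the wrist readings, nudged slightly. I saw no grip slip and no nut knocked aside.

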